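# Bolt the tool chest

## Robot

A 6-joint arm with a two-finger parallel gripper is mounted at the origin on a cart in front of the work surface, level with it; the furniture and walls round the work are solid. World frame = base frame: x ahead of the robot, y to its left, z up, the work surface at z = 0. Lengths are in m, angles in rad, forces in N, time in s.
With the tool pointing down it reaches from about 0.35 to 0.775 m from the base axis. Payload 5.5 kg.
Tool frame: the origin (TCP) lies midway between the tips of the shut fingers; the grasp point (between the pads) lies 19 mm behind it; z points along the fingers, y is the line along which they close (so a half turn about z gives the same grasp; the last joint's range is limited). The gripper opens to 85 mm and grips with 20 to 120 N. Pads are 22 mm wide; open, the fingers measure 114 mm over their backs; the gripper's body (76 mm by 85 mm) begins 54 mm behind the grasp point. The pads swing forward as they close: fully open they stand 13 mm farther back than shut.
Start: joints at [-1.394, 0.313, 0.046, 1.304, 0, 1.431], TCP at [0.179, -0.546, 0.231] pointing down, gripper open.
Joint ranges: [-2.76, 2.76], [-0.86, 1.69], [-1.03, 1.26], [-2.2, 2.34], [-1.47, 1.5], [-3.14, 3.14]. Speed limits (rad/s): [2.57, 2.57, 3.14, 3.14, 3.14, 3.14].

## Interface

Orientations are given as a unit quaternion [w, x, y, z].
In Python, from workcell import telemetry, imaging, env gives the robot as it stands. The module is installed in compiled form; this text tells all that it offers.
- The arm moves only by the tool step_arm, never from a script. Its argument "moves" is a list of rows, each a list of 3 entries, a list of its own where there are three numbers: the shift along the tool's x, y, z in mm, then the turn, a rotation vector about the tool's x, y, z in rad, then the finger opening in mm, from 0 to 85.4. A call has 1 to 8 rows; each row is the pose to reach, as a shift and turn from the pose commanded when the call began, along the tool's axes at that moment; what a row does not reach only later rows make up. A row lasts 1/12 s, in which the tool goes at most 41.7 mm and 7.16 degrees, less where a joint would pass 70% of its speed; a pose out of reach is approached as far as the arm can. A call with a gripper value outside its range is refused whole. The fingers move at their own pace and stop on an object; "grip_force" is the grip in N (left out, the last holds). Time passes only in rows, so rows that repeat a pose let the fingers close. It gives the time, the measured TCP pose, the force, the opening and the grip force at its end, in the units of the state.
- telemetry.get_state(): the state, without advancing time (a new reading comes with each control period).
- imaging.read_camera(name): name is "side" or "top"; returns the picture (400x640x3 uint8, red, green, blue); there is no depth.
- imaging.camera_params(name): a dict with "camera_matrix" (3x3 intrinsics, pixels), "pose" (4x4, takes a point from camera to world coordinates). Camera axes: x right, y up, looking along -z (the intrinsics and any distortion apply to the point x, -y, -z); pixel columns grow to the right and rows downward; lengths in m; the calibration is good to about 2 mm. A picture is of the moment at which its call begins. camera_params takes no time and is no camera call.
- env.hand_in(): hands the job in; it is judged then, once.
The state is a dict: "clock": time; "joint_pos": joint angles; "qvel": joint speeds; "tau": joint torques, N m; "tcp_pos": TCP position; "orientation": TCP orientation; "wrist_force": force on the tool from outside, world axes, zero at the start; "ft_torque": the same for the moment, N m; "finger_gap": finger opening in m; "grip_force": force on a finger pad.
Only numpy, scipy, OpenCV 4.12 (cv2) and the standard library are available. Lean on these libraries where they do the work, as an engineer would, in place of code of your own. Each camera call takes 0.05 s, during which the arm holds its last target. There are 200 camera calls.

## Task

Bolt the lid of the low wooden tool chest: lift the bolt's ball handle out of the notch it is parked in, slide the bolt across through the staple on the short lid leaf until it meets its stop, then ease it back a little and turn the handle fully down into the keeper notch just before the stop. Feel for stop and notch and do not force the bolt against its fitting; leave the things lying round about where they are, and let go of the handle at the end.

Things in the scene. Friction and masses are not known exactly. Their poses are not given: they have to be found in the camera images.
- chest: Low wooden tool chest, fixed on the bench, 180 (x) x 385 (y) x 75 mm, y from -170 to +215. Origin on the bench, z up, long front side to -x (the robot). Flat lid in two leaves that meet at y = -71 mm: the long one (+y) carries a steel barrel bolt, the short one a staple. The rod's axis runs along y at x = +30, z = 93 mm (18 above the lid); it slides toward -y to lock.
- bolt: Steel bolt, loose in its guides (1 mm play), 0.18 to 0.33 kg, slides with 2 to 6 N; never push it over 20 N: rod 14 mm thick, 275 long, an 8 mm stem at right angles ends in a ball. Origin on the rod's axis at the stem; +y along the rod away from its locking tip, -x along the stem to the ball. Starts with handle level, pointing to chest -x, origin at chest y 70 to 80 mm, in the parking notch.
- bolt_knob (a point): Centre of the ball on the bolt's handle: 22 mm in diameter, 62 mm from the rod's axis. With the handle level it stands 18 mm above the lid, with nothing round it but the lid below. Raising the handle carries it on an arc about the rod's axis.
- bolt_tip (a point): End of the round locking tip of the rod, 134 mm from the stem toward chest -y.
- guide_rail (a point): Middle of the top edge of the rail, on the -x side of the rod, chest y = 41 mm. Rail 6 mm thick, outer face 23 mm from the rod's axis, 34 mm above the lid. It keeps the handle raised 55 deg or more above level except at two notches whose floors hold it level: parking (chest y 62 to 88 mm) and keeper. A plate behind stops the handle at about 100 deg, where it stays if let go.
- keeper_zone (a point): Chest x = 4, y = -4, z = 93 mm: mean place of the 12 mm wide keeper notch in a plate screwed tight through a slot: its middle lies up to 16 mm either way along y, NOT measured. Plate's outer face 29 mm from the rod's axis, 40 mm high. A tab on it, 46 mm high, reaches over the rod: the stop the raised stem meets; the stem is then 8-9 mm to -y of the notch's middle and must come back to turn down.
- staple (a point): Centre of the staple on the short leaf, a fixed steel bridge 32 mm wide (x), 20 mm long (y, chest y -105 to -85), 33 mm high above the lid; the rod passes through with 3 mm play. The two guide bridges of the rod are 28 mm wide, 31 mm high, at chest y -65 to -42 and 94 to 112 mm.
- sanding_block: Bystander: wood sanding block 38 x 72 x 24 mm lying on the short lid leaf. Origin under its middle.
- bamboo_cup: Bystander: bamboo cup, 54 mm wide, 65 mm high, on the bench to the right of the chest. Origin under its middle.
- pliers: Bystander: flat-nose pliers with blue grips, 52 x 164 x 13 mm, on the bench to the left. Origin under its middle.

How it is judged:
On the way, in this order (a step that is already met when the one before it is completed fails the run):
1. the handle is raised out of the parking notch (ball centre more than 60 mm above the lid) (z of bolt_knob in the frame of chest above 0.135 m and y of bolt_tip in the frame of chest above -0.09 m), for 0.1 s.
2. the bolt is slid across with its handle still raised: its tip stands out of the far side of the staple (z of bolt_knob in the frame of chest above 0.125 m and y of bolt_tip in the frame of chest below -0.11 m), for 0.1 s.
At the end, for the whole second after the job is handed in: The handle lies down in the keeper notch (ball centre less than 25 mm above the lid; 18 when fully down), the rod's tip stands past the staple (chest y below -110 mm), and the bolt is at rest (z of bolt_knob in the frame of chest below 0.1 m and y of bolt_tip in the frame of chest below -0.11 m and linear speed of bolt below 0.02 m/s); the robot touches nothing.
It fails at once if the bolt is forced: more than 40 N between the bolt and the chest with its fitting (contact force between bolt and chest above 40 N).
It fails at once if the robot presses on the chest or its fitting with more than 30 N (contact force between any of the fingers, the arm and chest above 30 N).
It fails at once if a bystander is moved more than 20 mm (distance of any of sanding_block, bamboo_cup, pliers from where it was at the start of the episode above 0.02 m).
It also fails if it takes over 70 s, if anything falls off the work surface, if the arm or the gripper's body presses on something with over 40 N, if the wrist force passes 120 N, or if a joint passes its speed limit or range.

## Working session

There is one attempt and no reset: what is moved stays moved. The work goes in short steps, Python scripts to look and compute and a tool call to move; the robot and the scene stay as the last step left them, time stands still between calls to the robot, and variables do not carry over. Pictures are saved under pics/ and viewed, at most 10 in all, crops included, and the job is handed in when it is done.

Besides the shell and the picture viewer there is one more tool, called after "Emit:" as name(argument=value, ...), one argument or row to a line, values as JSON. step_arm: Moves the arm, as the interface text tells. Its arguments: {"type":"object","properties":{"moves":{"type":"array"},"grip_force":{"type":"number"}},"required":["moves"]}

```bash
mkdir -p pics
python3 - <<'E'
from workcell import telemetry, imaging, env
import cv2
for n in("top","side"):
    cv2.imwrite(f"pics/{n}0.png",imaging.read_camera(n)[:,:,::-1])
    p=imaging.camera_params(n);print(p)
print(telemetry.get_state())
E
```

```text
{'camera_matrix': array([[494.72246778,   0.        , 320.24680749],
       [  0.        , 494.72246778, 196.34452948],
       [  0.        ,   0.        ,   1.        ]]), 'pose': array([[ 1.21435315e-02,  9.96602302e-01, -8.14640218e-02,
         4.27464305e-01],
       [-9.99923243e-01,  1.23034187e-02,  1.46096333e-03,
         5.24191947e-02],
       [ 2.45828539e-03,  8.14400276e-02,  9.96675212e-01,
         1.66998847e+00],
       [ 0.00000000e+00,  0.00000000e+00,  0.00000000e+00,
         1.00000000e+00]])}
{'camera_matrix': array([[427.17577024,   0.        , 317.2639546 ],
       [  0.        , 427.17577024, 199.57360647],
       [  0.        ,   0.        ,   1.        ]]), 'pose': array([[ 0.99628845, -0.05969351,  0.06201624,  0.63042674],
       [ 0.08390813,  0.51277021, -0.85441567, -0.90221301],
       [ 0.01920299,  0.85644813,  0.51587581,  0.68353085],
       [ 0.        ,  0.        ,  0.        ,  1.        ]])}
{'clock': 0.1, 'joint_pos': array([-1.39361658e+00,  3.13933198e-01,  4.50880775e-02,  1.30356588e+00,
        3.75045900e-05,  1.43123286e+00]), 'qvel': array([-0.00027018, -0.00207282,  0.00346982,  0.00062255,  0.00160236,
        0.00120937]), 'tau': array([ 1.93985419e-03, -4.81723666e+01,  2.99244064e+01,  1.26783139e-02,
       -1.08545380e-04,  1.03042618e-05]), 'tcp_pos': array([ 0.17904038, -0.54595126,  0.23049168]), 'orientation': array([-8.07548716e-04,  9.87485087e-01,  1.57710337e-01,  3.56532342e-06]), 'wrist_force': array([ 0.33895367, -0.21549807, -0.6012398 ]), 'ft_torque': array([-0.03043819,  0.01187771,  0.02073677]), 'grip_force': 0.0, 'finger_gap': 0.08558096440680742}
```

View pics/top0.png

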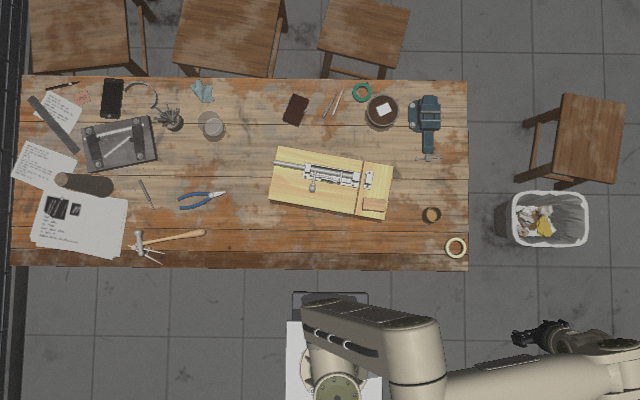

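View pics/side0.png

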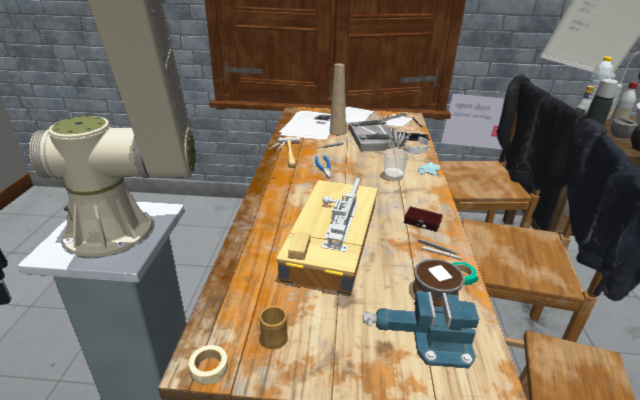

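The top view shows the chest at about (330,183), rotated slightly. The knob is near (312,187), the staple near (368,180), and the sanding block near (374,204). I'll crop closer.

Run:
```python
import cv2,numpy as np
a=cv2.imread("pics/top0.png")[140:225,262:397]
b=cv2.imread("pics/side0.png")[172:292,275:385]
a=cv2.resize(a,None,fx=5.5,fy=5.5,interpolation=cv2.INTER_CUBIC)
cv2.imwrite("pics/topc.png",a)
b=cv2.resize(b,None,fx=5,fy=5,interpolation=cv2.INTER_CUBIC)
cv2.imwrite("pics/sidec.png",b)
```

```text
(no output)
```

View pics/topc.png

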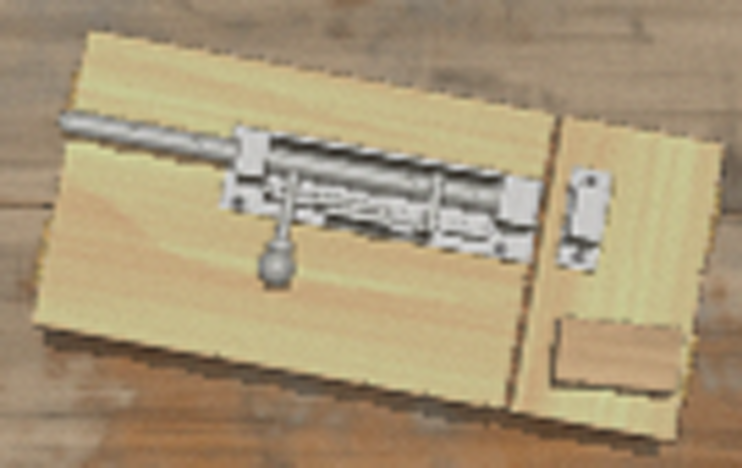

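View pics/sidec.png

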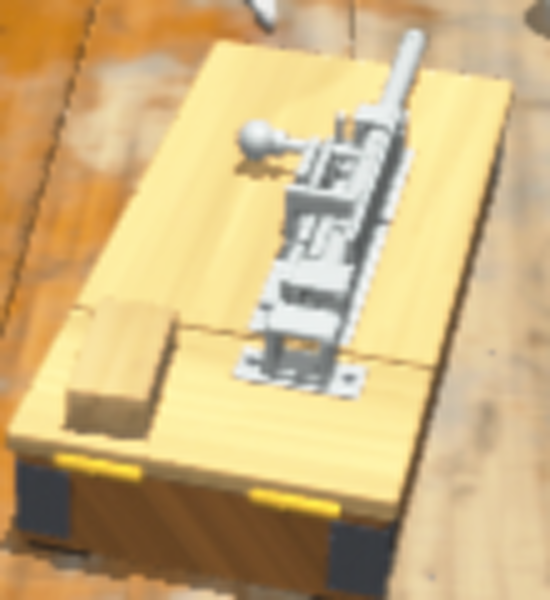

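The top crop shows the lid corners at (88,33), (722,143), (672,438) and (35,325), and the knob at (276,266). In the side crop, the knob is at (258,140) and the lid corners are at (217,40), (513,85), (395,515) and (12,435). I'll fit the pose from these.

```bash
cat > h.py <<'E'
from workcell import telemetry, imaging, env
import numpy as np
from scipy.optimize import least_squares
from scipy.spatial.transform import Rotation as R
P={n:imaging.camera_params(n) for n in("top","side")}
def proj(n,X):
    T=np.linalg.inv(P[n]["pose"]);c=T[:3,:3]@X+T[:3,3]
    q=P[n]["camera_matrix"]@np.array([c[0],-c[1],-c[2]]);return q[:2]/q[2]
def chest(p,X): # mm chest -> world m
    c,s=np.cos(p[2]),np.sin(p[2]);x,y,z=np.array(X)/1000
    return np.array([p[0]+c*x-s*y,p[1]+s*x+c*y,z])
E
python3 - <<'E'
from h import *
C={"top":[((88,33),(90,215,75)),((722,143),(90,-170,75)),((672,438),(-90,-170,75)),((35,325),(-90,215,75)),((560,117),(90,-71,75)),((512,408),(-90,-71,75))],
"side":[((217,40),(-90,215,75)),((513,85),(90,215,75)),((398,512),(90,-170,75)),((10,437),(-90,-170,75))]}
K={"top":(276,266),"side":(258,140)}
O={"top":(262,140,5.5),"side":(275,172,5)}
px=lambda n,c:np.array([O[n][i]+(c[i]+.5)/O[n][2]-.5 for i in(0,1)])
f=lambda p:np.concatenate([proj(n,chest(p,X))-px(n,c) for n in C for c,X in C[n]])
for n0 in (["top"],["top","side"]):
    g=lambda p:np.concatenate([proj(n,chest(p,X))-px(n,c) for n in n0 for c,X in C[n]])
    s=least_squares(g,[.45,0,-.2]);print(s.x,np.round(s.fun,1))
p=s.x
k=least_squares(lambda y:np.concatenate([proj(n,chest(p,(30-62,y[0],93)))-px(n,K[n]) for n in K]),[75]);print("knob y",k.x,k.fun)
k3=least_squares(lambda X:np.concatenate([proj(n,X)-px(n,K[n]) for n in K]),[.45,0,.09]);print("knob world",k3.x,chest(p,(-32,k.x[0],93)))
E
```

```text
[ 0.60078348 -0.00492753 -0.16196399] [-0.5 -0.6  0.7 -0.3  0.8  0.6 -0.9  0.5  0.2 -0.8 -0.4  0.7]
[ 0.60179388 -0.00614137 -0.16304121] [-0.  -1.   1.1 -0.6  1.1  0.3 -0.5  0.1  0.6 -1.1 -0.   0.4 -0.6  0.1
  0.2 -0.7  0.4 -1.6 -1.2 -0.7]
knob y [79.82985348] [-0.07796071 -0.06112813 -0.04950655  0.12459799]
knob world [0.58315388 0.0775877  0.09351512] [0.58317623 0.07782403 0.093     ]
```

Emit:
step_arm(
  moves=[
    [[578, -467, 45], [0, 0, -2.66], 50],
    [[578, -467, 45], [0, 0, -2.66], 50],
    [[578, -467, 45], [0, 0, -2.66], 50],
    [[578, -467, 45], [0, 0, -2.66], 50],
    [[578, -467, 45], [0, 0, -2.66], 50],
    [[578, -467, 45], [0, 0, -2.66], 50],
    [[578, -467, 45], [0, 0, -2.66], 50],
    [[578, -467, 45], [0, 0, -2.66], 50],
  ],
)

```text
clock: 0.77
tcp_pos: [0.3603, -0.2651, 0.2108]
orientation: [-0.0, 0.789, 0.614, 0.0]
wrist_force: [1.8, -0.5, -0.1]
finger_gap: 0.0501
grip_force: 0.0
```

```bash
cat >> h.py <<'E'
PC=[.6013,-.0055,-.1628]
def go(X,yaw=np.pi):  # target TCP in chest mm; tool x yaw in chest
    s=telemetry.get_state();q=s["orientation"];Rt=R.from_quat([q[1],q[2],q[3],q[0]])
    a=yaw+PC[2];M=np.array([[np.cos(a),np.sin(a),0],[np.sin(a),-np.cos(a),0],[0,0,-1]])
    d=Rt.inv().apply(chest(PC,X)-s["tcp_pos"])*1000
    print("shift",np.round(d,1),"rot",np.round((Rt.inv()*R.from_matrix(M)).as_rotvec(),3))
    c,sn=np.cos(PC[2]),np.sin(PC[2]);B=np.array([[c,sn,0],[-sn,c,0],[0,0,1]])
    t=s["tcp_pos"]-np.array([PC[0],PC[1],0])
    print("tcp chest",np.round(B@t*1000,1),"F chest",np.round(B@s["wrist_force"],1),"T",np.round(B@s["ft_torque"],2),"t",s["clock"],"gap",s["finger_gap"],s["grip_force"],"q",np.round(s["joint_pos"],2))
E
python3 -c "
from h import *
go((-32,79.8,150))"
```

```text
shift [387.6 131.1  60.9] rot [-0.    -0.    -1.656]
tcp chest [-195.7 -295.2  210.8] F chest [ 1.9 -0.2 -0.1] T [-0.07 -0.01  0.03] t 0.7667 gap 0.05010639287369197 0.0 q [-0.81  0.08 -0.3   1.19  0.    1.  ]
```

Emit:
step_arm(
  moves=[
    [[388, 131, 30], [0, 0, -1.656], 50],
    [[388, 131, 30], [0, 0, -1.656], 50],
    [[388, 131, 30], [0, 0, -1.656], 50],
    [[388, 131, 30], [0, 0, -1.656], 50],
    [[388, 131, 30], [0, 0, -1.656], 50],
    [[388, 131, 30], [0, 0, -1.656], 50],
    [[388, 131, 30], [0, 0, -1.656], 50],
    [[388, 131, 30], [0, 0, -1.656], 50],
  ],
)

```text
clock: 1.43
tcp_pos: [0.5425, 0.0132, 0.1863]
orientation: [-0.0, 0.398, 0.917, -0.0]
wrist_force: [0.4, -1.7, -0.1]
finger_gap: 0.0498
grip_force: 0.0
```

```bash
python3 -c "
from h import *
go((-32,79.8,150))"
```

```text
shift [20.2 73.9 36.3] rot [-0.    -0.    -0.655]
tcp chest [-61.1   8.9 186.3] F chest [ 0.7 -1.6 -0.1] T [-0.06 -0.02 -0.04] t 1.4333 gap 0.04975361874397306 0.0 q [-0.12  0.27 -0.13  1.18 -0.    0.69]
```

Emit:
step_arm(
  moves=[
    [[20, 74, 36], [0, 0, -0.655], 46],
    [[20, 74, 36], [0, 0, -0.655], 46],
    [[20, 74, 36], [0, 0, -0.655], 46],
    [[20, 74, 36], [0, 0, -0.655], 46],
    [[20, 74, 36], [0, 0, -0.655], 46],
    [[20, 74, 36], [0, 0, -0.655], 46],
    [[20, 74, 36], [0, 0, -0.655], 46],
  ],
)

```text
clock: 2.02
tcp_pos: [0.5824, 0.0762, 0.15]
orientation: [-0.001, 0.084, 0.996, -0.0]
wrist_force: [-0.3, 1.2, 0.2]
finger_gap: 0.0461
grip_force: 0.0
```

Run:
```python
from h import *
import cv2
go((-32,79.8,79))
b=imaging.read_camera("side")[:,:,::-1][132:282,285:435]
a=imaging.read_camera("top")[:,:,::-1][140:225,262:397]
cv2.imwrite("pics/s2.png",cv2.resize(b,None,fx=4,fy=4,interpolation=cv2.INTER_CUBIC))
```

```text
shift [-0.   2.3 71. ] rot [-0.    -0.001 -0.006]
tcp chest [-31.9  77.6 150. ] F chest [-0.5  1.1  0.2] T [ 0.02 -0.02 -0.04] t 2.0167 gap 0.0461027350253732 0.0 q [-0.01  0.37 -0.07  1.13 -0.    0.16]
```

View pics/s2.png

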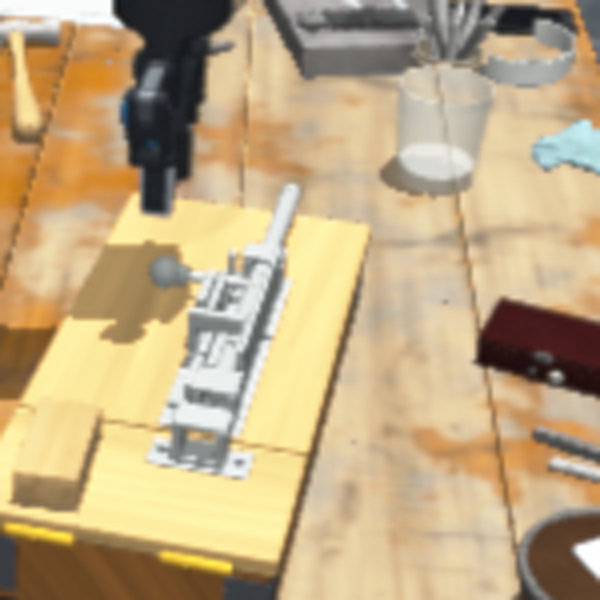

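The side crop shows the fingertips at (157,210), straight above the ball at (168,270). I'll descend and grip.

Emit:
step_arm(
  moves=[
    [[0, 2, 30], [0, 0, -0.006], 46],
    [[0, 2, 55], [0, 0, -0.006], 46],
    [[0, 2, 69], [0, 0, -0.006], 46],
    [[0, 2, 69], [0, 0, -0.006], 40],
    [[0, 2, 69], [0, 0, -0.006], 32],
    [[0, 2, 69], [0, 0, -0.006], 28],
    [[0, 2, 69], [0, 0, -0.006], 26],
  ],
  grip_force=20,
)

```text
clock: 2.7
tcp_pos: [0.5844, 0.0778, 0.0834]
orientation: [0.001, 0.082, 0.997, 0.0]
wrist_force: [-0.5, -0.7, 0.8]
finger_gap: 0.0264
grip_force: 0.0
```

Emit:
step_arm(
  moves=[
    [[0, 0, 0], [0, 0, 0], 24],
    [[0, 0, 0], [0, 0, 0], 22],
    [[0, 0, 0], [0, 0, 0], 20],
    [[0, 0, 0], [0, 0, 0], 20],
  ],
)

```text
clock: 3.03
tcp_pos: [0.5839, 0.078, 0.0825]
orientation: [0.001, 0.082, 0.997, 0.0]
wrist_force: [0.7, 0.9, 1.9]
finger_gap: 0.0203
grip_force: 16.9
```

```bash
python3 -c "
from h import *
go((-32,79.8,79))"
```

```text
shift [1.3 0.2 3.5] rot [ 0.     0.002 -0.001]
tcp chest [-30.7  79.6  82.5] F chest [0.5 1.  1.9] T [ 0.12 -0.26  0.04] t 3.0333 gap 0.020271008754176145 16.862162947654724 q [-0.    0.42 -0.17  0.98  0.    0.16]
```

Emit:
step_arm(
  moves=[
    [[-0.2, 0, -4.3], [0, 0, 0], 19],
    [[-0.6, 0, -8.6], [0, 0, 0], 19],
    [[-1.4, 0, -13], [0, 0, 0], 19],
    [[-2.4, 0, -17.1], [0, 0, 0], 19],
    [[-3.7, 0, -21.2], [0, 0, 0], 19],
    [[-5.4, 0, -25.2], [0, 0, 0], 19],
    [[-5.4, 0, -25.2], [0, 0, 0], 19],
  ],
)

```text
clock: 3.62
tcp_pos: [0.5889, 0.0769, 0.1079]
orientation: [0.0, 0.082, 0.997, -0.0]
wrist_force: [-1.0, -0.7, -1.6]
finger_gap: 0.0201
grip_force: 19.6
```

```bash
python3 -c "
from h import *
go((-26.6,79.8,106))"
```

```text
shift [1.  0.5 1.9] rot [-0.     0.001 -0.001]
tcp chest [-25.6  79.3 107.9] F chest [-0.9 -0.8 -1.6] T [-0.08  0.21 -0.03] t 3.6167 gap 0.020115345652486388 19.64186042547226 q [-0.01  0.41 -0.12  1.04 -0.    0.16]
```

Emit:
step_arm(
  moves=[
    [[-4, 0, -7.7], [0, 0, 0], 19],
    [[-9.1, 0, -14.7], [0, 0, 0], 19],
    [[-15.1, 0, -20.9], [0, 0, 0], 19],
    [[-21.9, 0, -26.2], [0, 0, 0], 19],
    [[-29.4, 0, -30.5], [0, 0, 0], 19],
    [[-37.4, 0, -33.8], [0, 0, 0], 19],
    [[-45.8, 0, -35.9], [0, 0, 0], 19],
    [[-45.8, 0, -35.9], [0, 0, 0], 19],
  ],
)

```text
clock: 4.28
tcp_pos: [0.6356, 0.0693, 0.1444]
orientation: [0.001, 0.082, 0.997, 0.0]
wrist_force: [-1.3, 0.2, 3.6]
finger_gap: 0.0202
grip_force: 20.1
```

Run:
```python
from h import *
import cv2
go((19.2,79.8,142))
b=imaging.read_camera("side")[:,:,::-1][132:282,285:435]
cv2.imwrite("pics/s3.png",cv2.resize(b,None,fx=4,fy=4,interpolation=cv2.INTER_CUBIC))
```

```text
shift [2.6 0.4 2.3] rot [ 0.     0.003 -0.001]
tcp chest [ 21.8  79.3 144.4] F chest [-1.4 -0.   3.6] T [-0.04  0.41 -0.01] t 4.2833 gap 0.02022209933454104 20.084525048732758 q [-0.02  0.47  0.07  1.16 -0.    0.15]
```

View pics/s3.png

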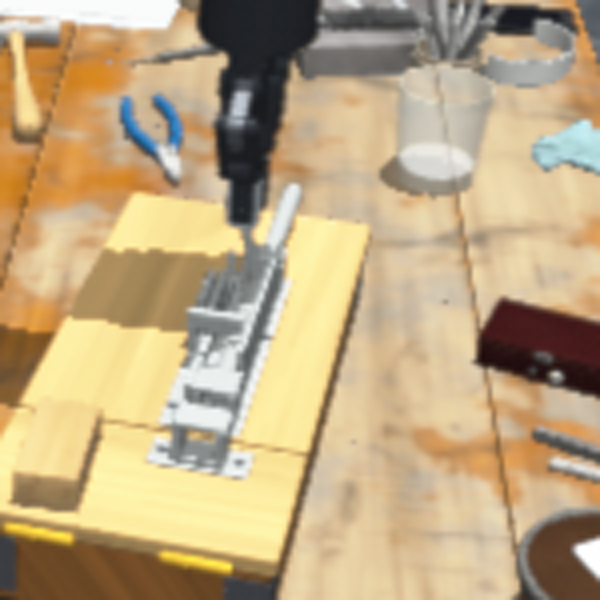

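The handle is up, and the ball is held at (243,215) in this crop. Next I'll slide the bolt.

Emit:
step_arm(
  moves=[
    [[0, -5, 0], [0, 0, 0], 19],
    [[0, -14, 0], [0, 0, 0], 19],
    [[0, -23, 0], [0, 0, 0], 19],
    [[0, -32, 0], [0, 0, 0], 19],
    [[0, -41, 0], [0, 0, 0], 19],
    [[0, -49, 0], [0, 0, 0], 19],
    [[0, -55, 0], [0, 0, 0], 19],
    [[0, -60, 0], [0, 0, 0], 19],
  ],
)

```text
clock: 5.0
tcp_pos: [0.6236, 0.0113, 0.1437]
orientation: [0.0, 0.081, 0.997, 0.001]
wrist_force: [-1.2, 5.7, 5.3]
finger_gap: 0.0201
grip_force: 20.2
```

```bash
python3 -c "
from h import *
go((21.8,5,144.4))"
```

```text
shift [ -2.6 -15.2  -0.7] rot [ 0.003  0.001 -0.   ]
tcp chest [ 19.2  20.2 143.7] F chest [-2.1  5.4  5.3] T [ 1.06  0.46 -0.03] t 5.0 gap 0.020072879111229937 20.224242210388184 q [-0.11  0.44  0.02  1.15  0.    0.05]
```

Emit:
step_arm(
  moves=[
    [[0, -4, 0], [0, 0, 0], 19],
    [[0, -8, 0], [0, 0, 0], 19],
    [[0, -11, 0], [0, 0, 0], 19],
    [[0, -13, 0], [0, 0, 0], 19],
    [[0, -14, 0], [0, 0, 0], 19],
  ],
)

```text
clock: 5.42
tcp_pos: [0.6213, -0.0022, 0.1438]
orientation: [0.0, 0.081, 0.997, 0.001]
wrist_force: [-1.2, 6.4, 4.7]
finger_gap: 0.02
grip_force: 20.3
```

Emit:
step_arm(
  moves=[
    [[0, -1, 0], [0, 0, 0], 19],
    [[0, -2, 0], [0, 0, 0], 19],
    [[0, -3, 0], [0, 0, 0], 19],
  ],
)

```text
clock: 5.67
tcp_pos: [0.6209, -0.0047, 0.1438]
orientation: [0.0, 0.081, 0.997, 0.002]
wrist_force: [-0.6, 9.7, 6.2]
finger_gap: 0.02
grip_force: 20.4
```

Emit:
step_arm(
  moves=[
    [[0, -0.5, 0], [0, 0, 0], 19],
    [[0, -1, 0], [0, 0, 0], 19],
  ],
)

```text
clock: 5.83
tcp_pos: [0.6209, -0.0048, 0.1439]
orientation: [0.001, 0.081, 0.997, 0.002]
wrist_force: [-0.3, 11.3, 5.3]
finger_gap: 0.02
grip_force: 20.4
```

```bash
python3 -c "
from h import *
go((19.2,0,143.7))"
```

```text
shift [-0.  -3.9  0.1] rot [0.005 0.001 0.001]
tcp chest [ 19.2   3.9 143.9] F chest [-2.2 11.1  5.3] T [ 1.93  0.47 -0.05] t 5.8333 gap 0.019989825065600514 20.44305771589279 q [-0.14  0.44  0.01  1.14  0.01  0.02]
```

Emit:
step_arm(
  moves=[
    [[0, -0.5, 0], [0, 0, 0], 19],
    [[0, -1, 0], [0, 0, 0], 19],
    [[0, -1, 0], [0, 0, 0], 19],
  ],
)

```text
clock: 6.08
tcp_pos: [0.6208, -0.0049, 0.1439]
orientation: [0.001, 0.081, 0.997, 0.003]
wrist_force: [-0.0, 11.8, 5.2]
finger_gap: 0.0198
grip_force: 20.5
```

Run:
```python
from h import *
import cv2
b=imaging.read_camera("side")[:,:,::-1][172:262,315:375]
a=imaging.read_camera("top")[:,:,::-1][140:225,282:397]
b=cv2.resize(b,None,fx=6,fy=6,interpolation=cv2.INTER_CUBIC);a=cv2.resize(a,(430,318),interpolation=cv2.INTER_CUBIC)
o=np.zeros((540,790,3),np.uint8);o[:,:360]=b;o[:318,360:]=a
cv2.imwrite("pics/s4.png",o)
```

```text
(no output)
```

View pics/s4.png

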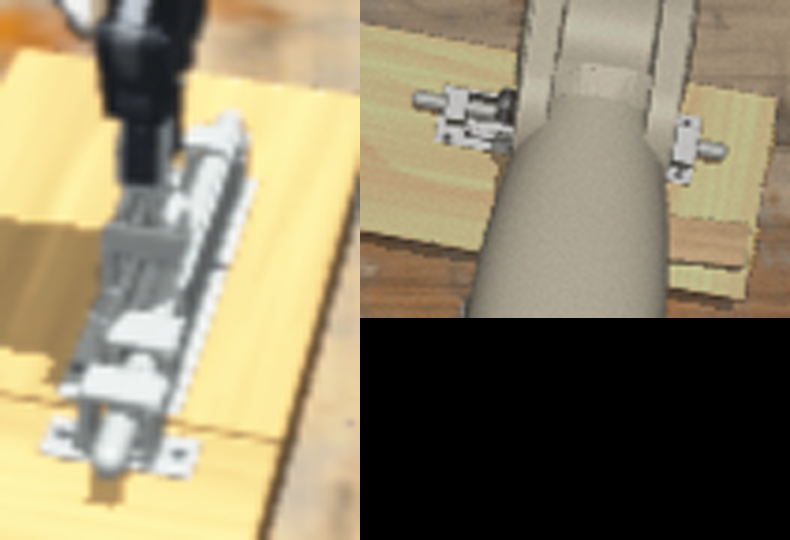

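The tab at (145,240) in the side view hides the raised stem, and in the top view the rod tip is out past the staple at (715,150). This is the stop. I'll ease back about 8.5 mm.

Emit:
step_arm(
  moves=[
    [[0, 3, 0], [0, 0, 0], 19],
    [[0, 6, 0], [0, 0, 0], 19],
    [[0, 9, 0], [0, 0, 0], 19],
    [[0, 11, 0], [0, 0, 0], 19],
    [[0, 11, 0], [0, 0, 0], 19],
  ],
)

```text
clock: 6.6
tcp_pos: [0.6219, 0.0009, 0.1438]
orientation: [0.0, 0.082, 0.997, -0.002]
wrist_force: [-2.9, -4.2, 5.5]
finger_gap: 0.0207
grip_force: 20.3
```

```bash
python3 -c "
from h import *
go((19.2,12.4,143.7))"
```

```text
shift [0.1 2.7 0.1] rot [-0.004  0.001 -0.002]
tcp chest [ 19.3   9.7 143.8] F chest [-2.2 -4.6  5.5] T [-0.87  0.55  0.01] t 6.6 gap 0.020709788399981204 20.32422959804535 q [-0.13  0.44  0.02  1.15 -0.    0.04]
```

Emit:
step_arm(
  moves=[
    [[0, 1.5, 0], [0, 0, 0], 19],
    [[0, 3, 0], [0, 0, 0], 19],
    [[0, 3, 0], [0, 0, 0], 19],
  ],
)

```text
clock: 6.85
tcp_pos: [0.6224, 0.0034, 0.1438]
orientation: [0.0, 0.082, 0.997, -0.002]
wrist_force: [-2.8, -4.8, 5.5]
finger_gap: 0.0201
grip_force: 20.3
```

```bash
python3 -c "
from h import *
go((19.2,12.4,143.7))"
```

```text
shift [0.2 0.2 0.1] rot [-0.004  0.001 -0.002]
tcp chest [ 19.4  12.2 143.8] F chest [-2.  -5.2  5.5] T [-1.02  0.5  -0.05] t 6.85 gap 0.020112105085501042 20.343185663223267 q [-0.12  0.44  0.02  1.15 -0.    0.04]
```

Emit:
step_arm(
  moves=[
    [[4.2, 0, 1], [0, 0, 0], 19],
    [[8.4, 0, 2.3], [0, 0, 0], 19],
    [[12.4, 0, 3.8], [0, 0, 0], 19],
    [[16.3, 0, 5.7], [0, 0, 0], 19],
    [[20.1, 0, 7.7], [0, 0, 0], 19],
    [[23.8, 0, 10.1], [0, 0, 0], 19],
    [[26.4, 0, 12], [0, 0, 0], 19],
  ],
)

```text
clock: 7.43
tcp_pos: [0.5963, 0.0101, 0.1303]
orientation: [-0.0, 0.082, 0.997, 0.0]
wrist_force: [-0.3, -2.1, 2.1]
finger_gap: 0.0202
grip_force: 20.2
```

```bash
python3 -c "
from h import *
go((-7,12.4,131.8))"
```

```text
shift [-0.5 -2.2 -1.5] rot [ 0.    -0.001 -0.001]
tcp chest [ -7.5  14.6 130.3] F chest [ 0.1 -2.1  2.1] T [-0.32 -0.04  0.03] t 7.4333 gap 0.020239665434180997 20.190451741218567 q [-0.12  0.4  -0.08  1.09  0.    0.05]
```

Emit:
step_arm(
  moves=[
    [[0, -1, 0], [0, 0, 0], 19],
    [[0, -2, 0], [0, 0, 0], 19],
    [[1.2, -2, 1.1], [0, 0, 0], 19],
    [[2.4, -2, 2.2], [0, 0, 0], 19],
  ],
)

```text
clock: 7.77
tcp_pos: [0.5945, 0.0088, 0.1287]
orientation: [0.0, 0.082, 0.997, 0.001]
wrist_force: [0.6, 2.8, 1.7]
finger_gap: 0.0203
grip_force: 20.2
```

```bash
python3 -c "
from h import *
go((-7,12.4,131.8))"
```

```text
shift [-2.  -0.6 -3.1] rot [ 0.001  0.    -0.   ]
tcp chest [ -9.   13.  128.7] F chest [0.1 2.9 1.7] T [ 0.54  0.05 -0.  ] t 7.7667 gap 0.020299341058522255 20.23819327354431 q [-0.12  0.4  -0.09  1.09  0.    0.04]
```

Emit:
step_arm(
  moves=[
    [[2, 0, 1.8], [0, 0, 0], 19],
    [[3.7, 0, 3.5], [0, 0, 0], 19],
    [[5.2, 0, 5.1], [0, 0, 0], 19],
    [[6.6, 0, 6.7], [0, 0, 0], 19],
  ],
)

```text
clock: 8.1
tcp_pos: [0.5875, 0.0092, 0.1217]
orientation: [-0.0, 0.082, 0.997, -0.0]
wrist_force: [0.2, 1.6, 1.7]
finger_gap: 0.02
grip_force: 20.2
```

```bash
python3 -c "
from h import *
go((-7,12.4,131.8))"
```

```text
shift [ -9.    0.1 -10.1] rot [-0.    -0.    -0.001]
tcp chest [-16.   12.3 121.7] F chest [-0.   1.6  1.7] T [ 0.34 -0.05 -0.01] t 8.1 gap 0.019999424637892223 20.22943675518036 q [-0.12  0.39 -0.12  1.06 -0.    0.04]
```

Emit:
step_arm(
  moves=[
    [[3.6, 0, 4.7], [0, 0, 0], 19],
    [[6.9, 0, 10.3], [0, 0, 0], 19],
    [[9.7, 0, 16.2], [0, 0, 0], 19],
    [[11.8, 0, 22.3], [0, 0, 0], 19],
    [[13.3, 0, 28.6], [0, 0, 0], 19],
    [[14, 0, 34], [0, 0, 0], 19],
    [[14, 0, 34], [0, 0, 0], 19],
  ],
)

```text
clock: 8.68
tcp_pos: [0.5732, 0.0114, 0.0865]
orientation: [-0.001, 0.082, 0.997, -0.0]
wrist_force: [0.4, -0.5, 0.7]
finger_gap: 0.0202
grip_force: 20.3
```

```bash
python3 -c "
from h import *
go((-30.7,12.4,82.5))"
```

```text
shift [0.3 0.3 4. ] rot [-0.    -0.002 -0.001]
tcp chest [-30.4  12.1  86.5] F chest [ 0.5 -0.4  0.7] T [-0.08 -0.04 -0.05] t 8.6833 gap 0.020206491009230127 20.26577264070511 q [-0.12  0.39 -0.21  0.97 -0.    0.04]
```

Now down the last few millimetres, then release and retreat.

Emit:
step_arm(
  moves=[
    [[0.2, 0, 2], [0, 0, 0], 19],
    [[0.3, 0, 4], [0, 0, 0], 19],
    [[0.3, 0, 4.5], [0, 0, 0], 19],
    [[0.3, 0, 4.5], [0, 0, 0], 19],
    [[0.3, 0, 4.5], [0, 0, 0], 26],
    [[0.3, 0, 4.5], [0, 0, 0], 34],
    [[0.3, 0, 4.5], [0, 0, 0], 40],
    [[0.3, 0, 4.5], [0, 0, 0], 40],
  ],
)

```text
clock: 9.35
tcp_pos: [0.5739, 0.0116, 0.0836]
orientation: [0.0, 0.082, 0.997, -0.0]
wrist_force: [-0.4, 0.1, 0.7]
finger_gap: 0.0395
grip_force: 0.0
```

Emit:
step_arm(
  moves=[
    [[0, 0, -10], [0, 0, 0], 40],
    [[0, 0, -30], [0, 0, 0], 40],
    [[0, 0, -60], [0, 0, 0], 40],
    [[40, 0, -90], [0, 0, 0], 40],
    [[80, 0, -110], [0, 0, 0], 40],
    [[110, 0, -120], [0, 0, 0], 40],
    [[140, 0, -120], [0, 0, 0], 40],
    [[140, 0, -120], [0, 0, 0], 40],
  ],
)

```text
clock: 10.02
tcp_pos: [0.4301, 0.0356, 0.2051]
orientation: [-0.001, 0.081, 0.997, 0.0]
wrist_force: [-0.4, -0.3, -0.8]
finger_gap: 0.0402
grip_force: 0.0
```

Run:
```python
from h import *
import cv2
go((-30.7,12.4,82.5))
b=imaging.read_camera("side")[:,:,::-1][132:282,275:385]
cv2.imwrite("pics/s5.png",cv2.resize(b,None,fx=4,fy=4,interpolation=cv2.INTER_CUBIC))
q=proj("side",chest(PC,(-32,12.4,93)));print((q-[275,132])*4)
```

```text
shift [-145.2   -0.4  122.3] rot [ 0.    -0.002  0.   ]
tcp chest [-175.6   12.8  205.1] F chest [-0.3 -0.4 -0.8] T [-0.01  0.04 -0.03] t 10.0167 gap 0.04015767031682457 0.0 q [-0.1   0.05 -0.34  1.18  0.    0.06]
[179.85940122 322.86354119]
```

View pics/s5.png

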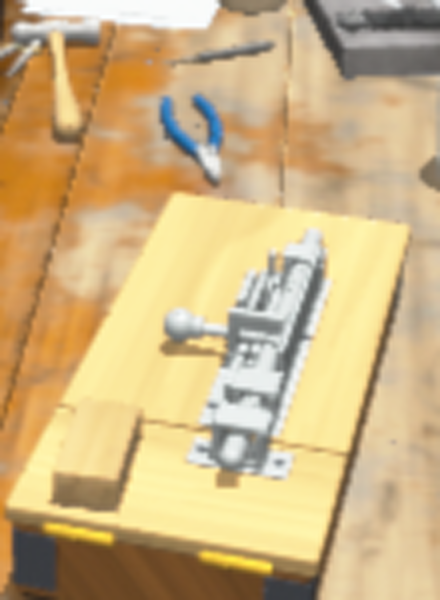

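The ball sits at (180,324), against a predicted (180,323) for the level position. The stem lies in the keeper notch, the tip is past the staple, and the gripper is clear.

```bash
python3 -c "
from workcell import env
print(env.hand_in())"
```

```text
the job is handed in; nothing more can be done
None
```

The lid is bolted and the job handed in: the handle lies level in the keeper notch, the rod tip stands past the staple and the gripper is clear. The highest wrist force I read was about 12 N at the stop; hand-in returned no verdict.

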